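# Reject the worn electrode-arm swivel

### The job

Three arm swivels for the electrode stands are waiting in the check rack and one of them has a worn pivot. Rock their arms from side to side, as far as they go, to feel which one has play, then lift that swivel out by its housing and set it down flat on its foot inside the steel reject tray, its arm left swung well over to one side as the sign of a reject. Leave the two sound swivels seated in the rack and do not disturb the things around.

Things in the scene. Friction and masses are not known exactly. Their poses are not given: they have to be found in the camera images.
- rack: white plastic check rack, 127 x 345 mm, fixed. Three pockets 115 mm apart along its y (-115, 0, 115); floor 6 mm, fence tops 18 mm above the bench. The swivels stand in them with 1.5 mm of room all round, axes parallel to the rack's, arms out over its -x edge. Origin on the bench under the middle swivel's pivot; z up
- swivel_a: arm swivel (three look-alikes, 0.8 kg): grey foot 100 x 64 x 14 mm, on it an aluminium fork housing 44 (x) x 40 (y), pinched across y to lift, and a steel arm along -x that turns only about the vertical pivot. Origin on the pivot, mid-housing, 32 mm above the sole; housing 18 mm up and down from it, pivot cap to +23 mm. Foot from x = -55 to +45 mm, its top 18 mm below the origin. z up
- swivel_a_sleeve (a point): centre of the grey upright sleeve (24 mm diameter, from 20 mm below to 24 mm above) on the arm's end, 110 mm from the pivot; starts nearly in line. Pinch it from above and rock it on the arc about the pivot with 3 to 5 N (over 8 N tips the foot). Sound: stops about 2 mm either side of the middle (the foot shifting in its pocket may add 1 to 3). Worn: runs freely, under 1 N, to 19 mm each way and stays where left
- swivel_b: arm swivel (three look-alikes, 0.8 kg): grey foot 100 x 64 x 14 mm, on it an aluminium fork housing 44 (x) x 40 (y), pinched across y to lift, and a steel arm along -x that turns only about the vertical pivot. Origin on the pivot, mid-housing, 32 mm above the sole; housing 18 mm up and down from it, pivot cap to +23 mm. Foot from x = -55 to +45 mm, its top 18 mm below the origin. z up
- swivel_b_sleeve (a point): centre of the grey upright sleeve (24 mm diameter, from 20 mm below to 24 mm above) on the arm's end, 110 mm from the pivot; starts nearly in line. Pinch it from above and rock it on the arc about the pivot with 3 to 5 N (over 8 N tips the foot). Sound: stops about 2 mm either side of the middle (the foot shifting in its pocket may add 1 to 3). Worn: runs freely, under 1 N, to 19 mm each way and stays where left
- swivel_c: arm swivel (three look-alikes, 0.8 kg): grey foot 100 x 64 x 14 mm, on it an aluminium fork housing 44 (x) x 40 (y), pinched across y to lift, and a steel arm along -x that turns only about the vertical pivot. Origin on the pivot, mid-housing, 32 mm above the sole; housing 18 mm up and down from it, pivot cap to +23 mm. Foot from x = -55 to +45 mm, its top 18 mm below the origin. z up
- swivel_c_sleeve (a point): centre of the grey upright sleeve (24 mm diameter, from 20 mm below to 24 mm above) on the arm's end, 110 mm from the pivot; starts nearly in line. Pinch it from above and rock it on the arc about the pivot with 3 to 5 N (over 8 N tips the foot). Sound: stops about 2 mm either side of the middle (the foot shifting in its pocket may add 1 to 3). Worn: runs freely, under 1 N, to 19 mm each way and stays where left
- reject_tray: open steel reject tray, outside 250 (x) x 155 (y) x 36 mm high, walls and floor 5 mm thick, fixed to the bench. Origin: on the bench under its centre; z up. A swivel (168 mm from foot end to sleeve) fits in along the tray's x
- reagent_bottle: bystander: amber bottle, 72 mm diameter, 150 mm tall; origin at the centre of its underside
- tip_box: bystander: closed blue pipette-tip box, 85 x 125 x 67 mm; origin at the centre of its underside
Mind the look-alikes: they are no part of the job. Leave any purple or yellow look-alike of the swivel_c alone. Leave any green look-alike of the swivel_b alone.

How it is judged:
On the way, in this order (a step that is already met when the one before it is completed fails the run):
1. the worn swivel's arm has been swung to one side (a sleeve more than 7 mm off the middle) (((y of swivel_a_sleeve in the frame of swivel_a above 0.007 m or y of swivel_a_sleeve in the frame of swivel_a below -0.007 m) or (y of swivel_b_sleeve in the frame of swivel_b above 0.007 m or y of swivel_b_sleeve in the frame of swivel_b below -0.007 m) or (y of swivel_c_sleeve in the frame of swivel_c above 0.007 m or y of swivel_c_sleeve in the frame of swivel_c below -0.007 m))), for 0.03 s.
2. and rocked back to or through the middle (every sleeve within 5 mm of it) (not (y of swivel_a_sleeve in the frame of swivel_a above 0.005 m or y of swivel_a_sleeve in the frame of swivel_a below -0.005 m) and not (y of swivel_b_sleeve in the frame of swivel_b above 0.005 m or y of swivel_b_sleeve in the frame of swivel_b below -0.005 m) and not (y of swivel_c_sleeve in the frame of swivel_c above 0.005 m or y of swivel_c_sleeve in the frame of swivel_c below -0.005 m)), for 0.03 s.
At the end, for the whole second after the job is handed in: One swivel is at rest flat on the tray floor (centre within 110 mm of the tray's along its x, 65 mm along y, 30 to 43 mm above the bench, tilt under 0.08 rad), its sleeve over 7 mm to one side, as only the worn one allows; the other two within 12 mm of their start, tilt under 0.08 rad (((x of swivel_a in the frame of reject_tray between -0.11 and 0.11 m and y of swivel_a in the frame of reject_tray between -0.065 and 0.065 m and z of swivel_a in the frame of reject_tray between 0.03 and 0.043 m and angle between each of swivel_a, swivel_b, swivel_c's own z axis and vertical below 0.08 rad and linear speed of swivel_a below 0.02 m/s and (y of swivel_a_sleeve in the frame of swivel_a above 0.007 m or y of swivel_a_sleeve in the frame of swivel_a below -0.007 m) and distance of each of swivel_b, swivel_c from where it was at the start of the episode below 0.012 m) or (x of swivel_b in the frame of reject_tray between -0.11 and 0.11 m and y of swivel_b in the frame of reject_tray between -0.065 and 0.065 m and z of swivel_b in the frame of reject_tray between 0.03 and 0.043 m and angle between each of swivel_b, swivel_a, swivel_c's own z axis and vertical below 0.08 rad and linear speed of swivel_b below 0.02 m/s and (y of swivel_b_sleeve in the frame of swivel_b above 0.007 m or y of swivel_b_sleeve in the frame of swivel_b below -0.007 m) and distance of each of swivel_a, swivel_c from where it was at the start of the episode below 0.012 m) or (x of swivel_c in the frame of reject_tray between -0.11 and 0.11 m and y of swivel_c in the frame of reject_tray between -0.065 and 0.065 m and z of swivel_c in the frame of reject_tray between 0.03 and 0.043 m and angle between each of swivel_c, swivel_a, swivel_b's own z axis and vertical below 0.08 rad and linear speed of swivel_c below 0.02 m/s and (y of swivel_c_sleeve in the frame of swivel_c above 0.007 m or y of swivel_c_sleeve in the frame of swivel_c below -0.007 m) and distance of each of swivel_a, swivel_b from where it was at the start of the episode below 0.012 m))); the robot touches nothing.
It fails at once if a thing standing around is shifted by more than 30 mm (distance of any of reagent_bottle, tip_box from where it was at the start of the episode above 0.03 m).
It also fails if it takes over 61 s, if anything falls off the work surface, if the arm or the gripper's body presses on something with over 40 N, if the wrist force passes 120 N, or if a joint passes its speed limit or range.

### The arm

A 6-joint arm with a two-finger parallel gripper is mounted at the origin on the work surface. World frame = base frame: x ahead of the robot, y to its left, z up, the work surface at z = 0. Lengths are in m, angles in rad, forces in N, time in s.
With the tool pointing down it reaches from about 0.35 to 0.85 m from the base axis. Payload 8.1 kg.
Tool frame: the origin (TCP) lies on the centre line of the jaws, within the pads' length; the fingertips stand 14 mm ahead of it and the grasp point (between the pads) lies 5 mm behind it; z points along the fingers, y is the direction in which the jaws open and shut (so a half turn about z gives the same grasp; the last joint's range is limited). The gripper opens to 93 mm and grips with 3 to 60 N. Pads are 15 mm wide; open, the fingers measure 128 mm over their backs; the gripper's body (75 mm by 188 mm) begins 65 mm behind the grasp point.
Start: joints at [-1.37, 0.13, 1.488, -0, 1.523, -0.085], TCP at [0.169, -0.576, 0.233] pointing down, gripper open.
Joint ranges: [-2.96, 2.96], [-0.89, 2.26], [0.02, 2.5], [-1.34, 4.48], [0, 2.73], [-2.66, 2.66]. Speed limits (rad/s): [2.39, 2.39, 2.79, 3.14, 3.14, 3.14].

### API

Orientations are given as a rotation vector (axis times angle).
In Python, from plant import robot gives the robot as it stands.
- The arm moves only by the tool jog_arm, never from a script. Its argument "steps" is a list of rows, each a list of 7 numbers: the closure, from 0 (fully open) to 1 (shut), then the shift along the tool's x, y, z in m, then the turn, a rotation vector about the tool's x, y, z in rad. In form: [[jaw, tx, ty, tz, rx, ry, rz], ...]. A call has 1 to 5 rows; each row is the pose to reach, as a shift and turn from the pose measured when the call began, along the tool's axes at that moment; what a row does not reach only later rows make up. A row lasts 1/8 s, in which the tool goes at most 62.5 mm and 10.7 degrees, less where a joint would pass 70% of its speed; a pose out of reach is approached as far as the arm can. A call with a gripper value outside its range is refused whole. The fingers move at their own pace and stop on an object; "force" is the grip in N (left out, the last holds). Time passes only in rows, so rows that repeat a pose let the fingers close. It gives the time, the measured TCP pose, the force and the opening at its end, in the units of the state.
- robot.read_state(): the state, without advancing time (a new reading comes with each control period).
- robot.read_camera(name): name is "side" or "top" or "wrist"; returns a dict with "image" (384x512x3 uint8, red, green, blue), "mtx" (3x3 intrinsics, pixels), "D" ([k1, k2, p1, p2, k3] as OpenCV has them; the pictures are not rectified), "extrinsics" (4x4, takes a point from camera to world coordinates); the wrist camera has in their place "tool_from_camera" (4x4, takes a point from camera to tool coordinates, whose origin is the TCP and whose axes are the flange's). Camera axes: x right, y down, z forward; pixel columns grow to the right and rows downward; lengths in m; the calibration is good to about 2 mm. A picture is of the moment at which its call begins: read the wrist's pose just before it. There is no depth.
- robot.close_job(): hands the job in, once; it reports no verdict.
The state is a dict: "t": time; "q": joint angles; "dq": joint speeds; "joint_torque": joint torques, N m; "tool_pos": TCP position; "orientation": TCP orientation; "force": force on the tool from outside, world axes, zero at the start; "wrist_torque": the same for the moment, N m; "opening": finger opening in m.
Only numpy, scipy, OpenCV 4.12 (cv2) and the standard library are available. Lean on these libraries where they do the work, as an engineer would, in place of code of your own. Each camera call takes 0.05 s, during which the arm holds its last target.

## Working session

There is one attempt and no reset: what is moved stays moved. The work goes in short steps, Python scripts to look and compute and a tool call to move; the robot and the scene stay as the last step left them, time stands still between calls to the robot, and variables do not carry over. Pictures are saved under pics/ and viewed, and the job is handed in when it is done.

Besides the shell and the picture viewer there is one more tool, called after "Request:" by a JSON object that holds its "name" and its "arguments", one argument or row to a line. jog_arm: Moves the arm, as the interface text tells. Its arguments: {"type":"object","properties":{"steps":{"type":"array"},"force":{"type":"number"}},"required":["steps"]}

```bash
ls; mkdir -p pics
python3 - <<'E'
from plant import robot
import cv2,pickle
s=robot.read_state();print(s)
for n in ("side","top"):
    c=robot.read_camera(n);cv2.imwrite(f"pics/{n}0.png",c["image"][:,:,::-1]);pickle.dump(c,open(f"pics/{n}.pkl","wb"))
    print(n,c["mtx"],c["D"],c["extrinsics"])
E
```

```text
pics
{'t': 0.0, 'q': array([-1.37037720e+00,  1.31187986e-01,  1.48926704e+00, -1.94454495e-05,
        1.52297953e+00, -8.54309927e-02]), 'dq': array([ 0.0008863 , -0.00035081,  0.00063297,  0.00037237, -0.00064486,
        0.00020044]), 'joint_torque': array([-5.37378437e-04, -5.59832633e+01, -4.91771972e+01,  7.66110490e-02,
        3.54235712e-02, -1.72649470e-04]), 'tool_pos': array([ 0.16907345, -0.57512636,  0.23157812]), 'orientation': array([-3.10774046e+00, -4.47224885e-01,  1.96596533e-04]), 'force': array([ 0.24934839, -0.22382067, -0.89068033]), 'wrist_torque': array([ 0.00462381, -0.01773396,  0.06338518]), 'opening': 0.09272958695990813}
side [[438.70047497   0.         250.62440025]
 [  0.         438.70047497 193.12890874]
 [  0.           0.           1.        ]] [0.0046598 0.        0.        0.        0.       ] [[ 0.93679355 -0.20131304  0.28616588  0.07239617]
 [-0.34961804 -0.50679645  0.78798768 -1.08914912]
 [-0.01360434 -0.83823053 -0.54514631  0.86977111]
 [ 0.          0.          0.          1.        ]]
top [[370.34705694   0.         254.02900493]
 [  0.         370.34705694 198.13991076]
 [  0.           0.           1.        ]] [0.0012277 0.        0.        0.        0.       ] [[ 0.02256473 -0.99938796  0.02673084  0.43458953]
 [-0.99965216 -0.02218943  0.01425436  0.06741075]
 [-0.0136525  -0.02704319 -0.99954103  1.30574986]
 [ 0.          0.          0.          1.        ]]
```

View pics/side0.png

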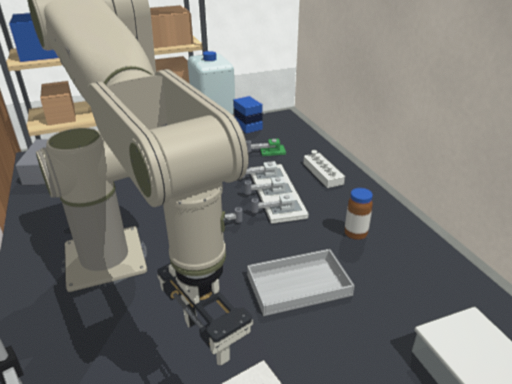

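View pics/top0.png

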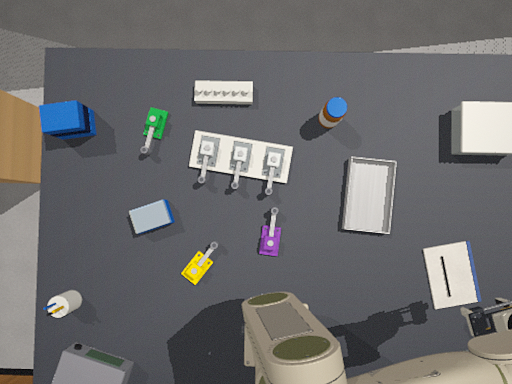

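The top view shows the rack at about (241,157), with the three grey swivels' caps at (207,149), (240,154) and (273,159) and their sleeves below them. The tray is at (370,195). The purple, yellow and green look-alikes stand apart. I'll enlarge it.

Run:
```python
import cv2,pickle
im=pickle.load(open("pics/top.pkl","rb"))["image"][:,:,::-1]
cv2.imwrite("pics/c1.png",cv2.resize(im[125:205,180:300],None,fx=6.5,fy=6.5,interpolation=cv2.INTER_CUBIC))
cv2.imwrite("pics/c2.png",cv2.resize(im[145:245,330:410],None,fx=5,fy=5,interpolation=cv2.INTER_CUBIC))
```

```text
(no output)
```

View pics/c1.png

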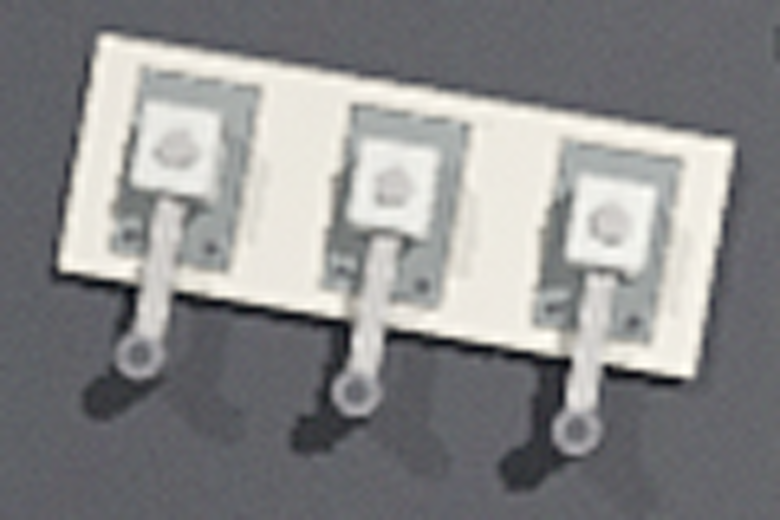

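View pics/c2.png

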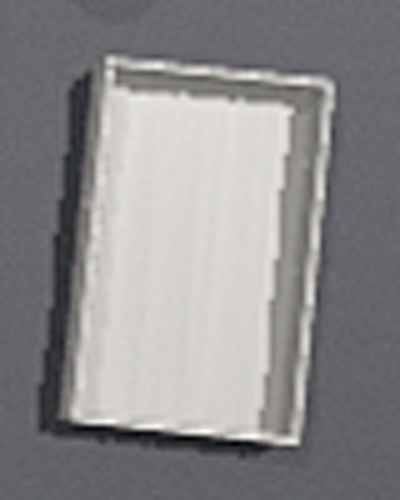

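```bash
cat > h.py <<'E'
import numpy as np,cv2,pickle
from scipy.spatial.transform import Rotation as R
def ray(c,uv,z,T=None):
    T=c["extrinsics"] if T is None else T
    p=cv2.undistortPoints(np.array([[uv]],float),c["mtx"],np.array(c["D"],float))[0,0]
    d=T[:3,:3]@np.array([p[0],p[1],1]);o=T[:3,3]
    return o+d*(z-o[2])/d[2]
def proj(c,P,T=None):
    T=c["extrinsics"] if T is None else T
    W=np.linalg.inv(T)
    return cv2.projectPoints(np.array(P,float).reshape(-1,3),cv2.Rodrigues(W[:3,:3])[0],W[:3,3],c["mtx"],np.array(c["D"],float))[0].reshape(-1,2)
def toolT(s):
    T=np.eye(4);T[:3,:3]=R.from_rotvec(s["orientation"]).as_matrix();T[:3,3]=s["tool_pos"];return T
E
python3 - <<'E'
from h import *
np.set_printoptions(precision=4,suppress=True)
c=pickle.load(open("pics/top.pkl","rb"))
f=lambda p,s,o:(np.array(p)+.5)/s-.5+o
print("rack")
K=[ray(c,f(p,6.5,(180,125)),.018)[:2] for p in [(100,33),(735,143),(695,380),(58,272)]]
print(K,[np.linalg.norm(K[i]-K[(i+1)%4]) for i in range(4)])
for a,b in((0,1),(3,2)):
    d=K[a]-K[b];print("rack y-axis ang",np.arctan2(d[1],d[0])-np.pi/2)
for p in[(178,150),(393,185),(610,222)]: print("cap",ray(c,f(p,6.5,(180,125)),.061))
for p in[(139,354),(356,392),(576,430)]: print("slv",ray(c,f(p,6.5,(180,125)),.062))
K=[ray(c,f(p,5,(330,145)),.036)[:2] for p in [(105,58),(332,80),(300,443),(65,425)]]
print("tray",K,[np.linalg.norm(K[i]-K[(i+1)%4]) for i in range(4)],np.mean(K,0))
for a,b in((0,3),(1,2)):
    d=K[a]-K[b];print("tray x ang",np.arctan2(d[1],d[0]))
E
```

```text
rack
[array([0.7044, 0.2981]), array([ 0.6518, -0.0448]), array([ 0.5241, -0.026 ]), array([0.5748, 0.3173])] [np.float64(0.34694179624654287), np.float64(0.12914046923152997), np.float64(0.34697237619214194), np.float64(0.13101030295087268)]
rack y-axis ang -0.1521533211592192
rack y-axis ang -0.1467638102151596
cap [0.635  0.2481 0.061 ]
cap [0.6191 0.1358 0.061 ]
cap [0.6021 0.0228 0.061 ]
slv [0.5283 0.2655 0.062 ]
slv [0.511  0.1524 0.062 ]
slv [0.4938 0.0381 0.062 ]
tray [array([ 0.6197, -0.2422]), array([ 0.6078, -0.3972]), array([ 0.3594, -0.3786]), array([ 0.3679, -0.219 ])] [np.float64(0.15540084766439816), np.float64(0.24902043009363425), np.float64(0.15982339318687022), np.float64(0.2528232331982552)] [ 0.4887 -0.3092]
tray x ang -0.0921940840863952
tray x ang -0.07484788258386259
```

The measured rack is 347 × 130 mm and the tray 250 × 157 mm, so the sizes agree with those given. Next I'll work out the move to hover over the nearest sleeve.

```bash
cat >> h.py <<'E'
def goto(s,pos,yaw):
    """shift and turn in tool axes to reach pos with tool down, tool x at yaw"""
    T=toolT(s);x=np.array([np.cos(yaw),np.sin(yaw),0]);z=np.array([0,0,-1.]);Rd=np.stack([x,np.cross(z,x),z],1)
    sh=T[:3,:3].T@(np.array(pos)-T[:3,3]);rv=R.from_matrix(T[:3,:3].T@Rd).as_rotvec()
    print("t",round(s["t"],2),"pos",s["tool_pos"].round(4),"F",s["force"].round(2),"op",round(s["opening"],4),"| shift",sh.round(4),"turn",rv.round(4))
E
python3 - <<'E'
from h import *; from plant import robot
goto(robot.read_state(),[.494,.038,.13],-.15)
E
```

```text
t 0.1 pos [ 0.1691 -0.5752  0.2317] F [ 0.26 -0.96 -1.04] op 0.0931 | shift [ 0.4846 -0.4965  0.1026] turn [-1.700e-03  2.000e-04  4.358e-01]
```

Request:
{"name": "jog_arm", "arguments": {
  "steps": [
    [0.3,0.485,-0.497,0.05,0,0,0.436],
    [0.3,0.485,-0.497,0.05,0,0,0.436],
    [0.3,0.485,-0.497,0.05,0,0,0.436],
    [0.3,0.485,-0.497,0.05,0,0,0.436],
    [0.3,0.485,-0.497,0.05,0,0,0.436]
  ],
  "force": 4
}}

```text
t: 0.72
tool_pos: [0.3154, -0.2982, 0.2097]
orientation: [-3.131, 0.236, 0.001]
force: [1.1, 0.2, 0.4]
opening: 0.0651
```

Run:
```python
from h import *; from plant import robot
goto(robot.read_state(),[.494,.038,.13],-.15)
```

```text
t 0.72 pos [ 0.3154 -0.2982  0.2097] F [1.13 0.21 0.38] op 0.0651 | shift [ 0.1261 -0.3591  0.0803] turn [-0.0018  0.0005 -0.0007]
```

Request:
{"name": "jog_arm", "arguments": {
  "steps": [
    [0.3,0.126,-0.359,0.08,0,0,0],
    [0.3,0.126,-0.359,0.08,0,0,0],
    [0.3,0.126,-0.359,0.08,0,0,0],
    [0.3,0.126,-0.359,0.08,0,0,0],
    [0.3,0.126,-0.359,0.08,0,0,0]
  ]
}}

```text
t: 1.35
tool_pos: [0.4585, -0.0278, 0.1458]
orientation: [-3.131, 0.236, 0.0]
force: [0.2, -1.0, 0.2]
opening: 0.0648
```

Request:
{"name": "jog_arm", "arguments": {
  "steps": [
    [0.3,0.02,-0.059,0,0,0,0],
    [0.3,0.02,-0.059,0,0,0,0]
  ]
}}

```text
t: 1.6
tool_pos: [0.4876, 0.0314, 0.1452]
orientation: [-3.131, 0.228, 0.002]
force: [0.2, -0.5, -0.2]
opening: 0.0652
```

Run:
```python
from h import *; from plant import robot
s=robot.read_state();goto(s,[.494,.038,.05],-.15)
c=robot.read_camera("wrist");pickle.dump((s,c),open("pics/w1.pkl","wb"));cv2.imwrite("pics/w1.png",c["image"][:,:,::-1])
print(c["tool_from_camera"],c["mtx"])
```

```text
t 1.6 pos [0.4876 0.0314 0.1452] F [ 0.2  -0.48 -0.2 ] op 0.0652 | shift [ 0.0055 -0.0073  0.0953] turn [-0.0025  0.0013  0.0048]
[[ 1.32149606e-05 -9.57224878e-01 -2.89345007e-01  8.14261475e-02]
 [ 9.99999953e-01 -7.64016856e-05  2.98427662e-04  2.98134922e-04]
 [-3.07768829e-04 -2.89344998e-01  9.57224831e-01 -1.52031298e-01]
 [ 0.00000000e+00  0.00000000e+00  0.00000000e+00  1.00000000e+00]] [[345.01740078   0.         257.73667299]
 [  0.         345.01740078 191.19368067]
 [  0.           0.           1.        ]]
```

View pics/w1.png

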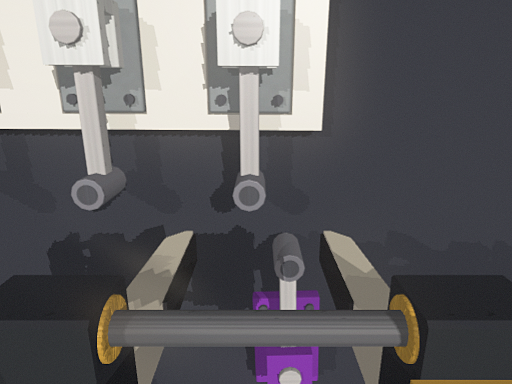

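Run:
```python
from h import *
s,c=pickle.load(open("pics/w1.pkl","rb"));T=toolT(s)@c["tool_from_camera"]
for z in(.056,.062):
  for p in((249,193),(88,193),(290,267)): print(p,ray(c,p,z,T).round(4))
for p in((247,27),(65,27)): print("cap",p,ray(c,p,.061,T).round(4))
t=pickle.load(open("pics/top.pkl","rb"))
print(ray(t,(274.7,211),.056))
```

```text
(249, 193) [0.4954 0.0365 0.056 ]
(88, 193) [0.5124 0.1532 0.056 ]
(290, 267) [0.4309 0.014  0.056 ]
(249, 193) [0.4972 0.0361 0.062 ]
(88, 193) [0.5138 0.1498 0.062 ]
(290, 267) [0.4343 0.0141 0.062 ]
cap (247, 27) [0.6044 0.0209 0.061 ]
cap (65, 27) [0.6209 0.1335 0.061 ]
[0.42621074 0.01459739 0.056     ]
```

Request:
{"name": "jog_arm", "arguments": {
  "steps": [
    [0.3,0.007,-0.007,0.04,0,0,0.005],
    [0.3,0.007,-0.007,0.095,0,0,0.005],
    [0.3,0.007,-0.007,0.095,0,0,0.005],
    [0.3,0.007,-0.007,0.095,0,0,0.005]
  ]
}}

```text
t: 2.15
tool_pos: [0.4955, 0.0346, 0.0519]
orientation: [-3.131, 0.24, 0.001]
force: [-0.1, -0.8, -0.2]
opening: 0.0651
```

Request:
{"name": "jog_arm", "arguments": {
  "steps": [
    [1,0,0,0,0,0,0],
    [1,0,0,0,0,0,0],
    [1,0,0,0,0,0,0],
    [1,0,0,0,0,0,0]
  ],
  "force": 4
}}

```text
t: 2.65
tool_pos: [0.4956, 0.0346, 0.0522]
orientation: [-3.131, 0.239, -0.0]
force: [0.3, 0.9, 0.1]
opening: 0.0297
```

Run:
```python
from h import *; from plant import robot
s=robot.read_state();goto(s,[.4955,.037,.05],-.15)
c=robot.read_camera("wrist");pickle.dump((s,c),open("pics/w2.pkl","wb"));cv2.imwrite("pics/w2.png",c["image"][:,:,::-1])
```

```text
t 2.65 pos [0.4956 0.0346 0.0522] F [0.27 0.95 0.09] op 0.0297 | shift [-0.0005 -0.0023  0.0022] turn [-0.0014  0.0001 -0.0027]
```

View pics/w2.png

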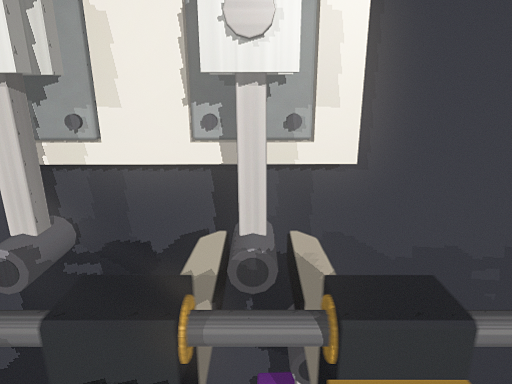

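The wrist picture shows the sleeve at (253,265), centred between the fingers, which are still closing.

Request:
{"name": "jog_arm", "arguments": {
  "steps": [
    [1,0,0,0,0,0,0],
    [1,0,0,0,0,0,0]
  ],
  "force": 4
}}

```text
t: 2.95
tool_pos: [0.4955, 0.0347, 0.052]
orientation: [-3.131, 0.239, 0.001]
force: [-1.0, -0.6, 1.0]
opening: 0.0238
```

Request:
{"name": "jog_arm", "arguments": {
  "steps": [
    [1,0,0.003,0,0,0,0],
    [1,0,0.003,0,0,0,0]
  ]
}}

```text
t: 3.2
tool_pos: [0.4949, 0.0316, 0.0519]
orientation: [-3.131, 0.24, 0.001]
force: [-0.9, 0.6, 1.8]
opening: 0.0237
```

Request:
{"name": "jog_arm", "arguments": {
  "steps": [
    [1,0,0.002,0,0,0,0],
    [1,0,0.002,0,0,0,0]
  ]
}}

```text
t: 3.45
tool_pos: [0.4945, 0.0294, 0.0519]
orientation: [-3.131, 0.24, 0.001]
force: [-1.2, -0.3, 1.8]
opening: 0.0238
```

Run:
```python
from h import *; from plant import robot
s=robot.read_state();goto(s,[.4955,.037,.05],-.15);print(s["wrist_torque"])
```

```text
t 3.45 pos [0.4945 0.0294 0.0519] F [-1.19 -0.32  1.76] op 0.0238 | shift [-0.0002 -0.0077  0.0019] turn [-0.0012  0.0009 -0.0028]
[0.10376614 0.19562431 0.03464548]
```

Request:
{"name": "jog_arm", "arguments": {
  "steps": [
    [1,0,0.002,0,0,0,0],
    [1,0,0.002,0,0,0,0]
  ]
}}

```text
t: 3.7
tool_pos: [0.4942, 0.0272, 0.0519]
orientation: [-3.131, 0.24, 0.001]
force: [-1.6, 0.6, 1.2]
opening: 0.0238
```

Request:
{"name": "jog_arm", "arguments": {
  "steps": [
    [1,0.0003,0.002,0,0,0,0],
    [1,0.0003,0.002,0,0,0,0]
  ]
}}

```text
t: 3.95
tool_pos: [0.4942, 0.025, 0.0519]
orientation: [-3.131, 0.24, 0.001]
force: [-0.4, 0.1, 1.7]
opening: 0.0237
```

Request:
{"name": "jog_arm", "arguments": {
  "steps": [
    [1,0.0005,0.003,0,0,0,0],
    [1,0.0005,0.003,0,0,0,0]
  ]
}}

```text
t: 4.2
tool_pos: [0.4942, 0.0217, 0.0519]
orientation: [-3.132, 0.24, 0.001]
force: [-0.8, 1.1, 1.2]
opening: 0.0237
```

Run:
```python
from h import *; from plant import robot
s=robot.read_state();goto(s,[.4955,.037,.05],-.15)
c=robot.read_camera("wrist");pickle.dump((s,c),open("pics/w3.pkl","wb"));cv2.imwrite("pics/w3.png",c["image"][:,:,::-1])
```

```text
t 4.2 pos [0.4942 0.0217 0.0519] F [-0.76  1.09  1.22] op 0.0237 | shift [-0.0011 -0.0154  0.0019] turn [-0.0007  0.0009 -0.0033]
```

View pics/w3.png

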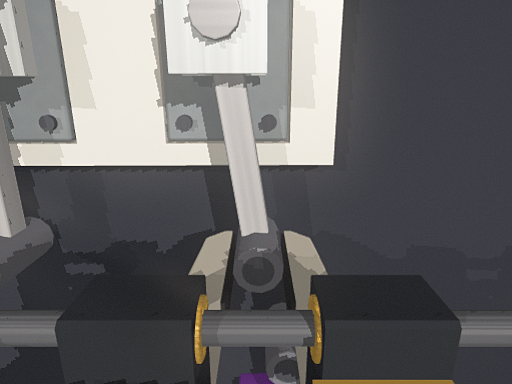

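The arm has clearly swung, while the foot and rack edges stay parallel. It moved 13 mm at about 1 N, so this is the worn swivel. I'll rock it back through the middle to the other side.

Request:
{"name": "jog_arm", "arguments": {
  "steps": [
    [1,-0.0008,-0.007,0,0,0,0],
    [1,-0.001,-0.014,0,0,0,0],
    [1,-0.001,-0.014,0,0,0,0],
    [1,-0.0007,-0.02,0,0,0,0],
    [1,-0.0005,-0.025,0,0,0,0]
  ]
}}

```text
t: 4.88
tool_pos: [0.4975, 0.0468, 0.0518]
orientation: [-3.132, 0.241, 0.002]
force: [-0.2, -0.8, -0.6]
opening: 0.0237
```

Request:
{"name": "jog_arm", "arguments": {
  "steps": [
    [1,0.0005,-0.003,0,0,0,0],
    [1,0.0007,-0.005,0,0,0,0],
    [1,0.0007,-0.005,0,0,0,0]
  ]
}}

```text
t: 5.25
tool_pos: [0.499, 0.0519, 0.0518]
orientation: [-3.131, 0.24, 0.001]
force: [-0.4, 0.1, 0.2]
opening: 0.0237
```

Run:
```python
from h import *; from plant import robot
s=robot.read_state();goto(s,[.4955,.037,.05],-.15)
c=robot.read_camera("wrist");pickle.dump((s,c),open("pics/w4.pkl","wb"));cv2.imwrite("pics/w4.png",c["image"][:,:,::-1])
```

```text
t 5.25 pos [0.499  0.0519 0.0518] F [-0.41  0.07  0.22] op 0.0237 | shift [-0.0012  0.0153  0.0018] turn [-0.0009  0.001  -0.0032]
```

View pics/w4.png

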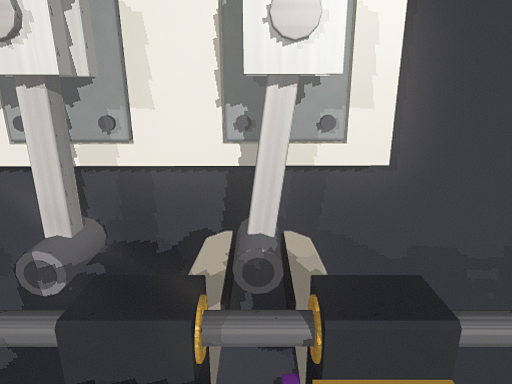

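Both ways confirmed: it runs freely about 13–16 mm to each side. Now release, rise, and go to the housing.

Request:
{"name": "jog_arm", "arguments": {
  "steps": [
    [0.25,0,0,0,0,0,0],
    [0.25,0,0,0,0,0,0],
    [0.25,0,0,0,0,0,0],
    [0.25,0,0,-0.05,0,0,0],
    [0.25,0,0,-0.08,0,0,0]
  ]
}}

```text
t: 5.92
tool_pos: [0.4997, 0.0517, 0.1338]
orientation: [-3.131, 0.24, -0.001]
force: [1.7, -1.1, 0.5]
opening: 0.0676
```

Run:
```python
from h import *; from plant import robot
s=robot.read_state();goto(s,[.604,.0215,.13],-.15)
c=robot.read_camera("wrist");pickle.dump((s,c),open("pics/w5.pkl","wb"));cv2.imwrite("pics/w5.png",c["image"][:,:,::-1])
```

```text
t 5.92 pos [0.4997 0.0517 0.1338] F [ 1.67 -1.07  0.47] op 0.0676 | shift [0.1076 0.0139 0.0039] turn [-0.0011 -0.0007 -0.0033]
```

View pics/w5.png

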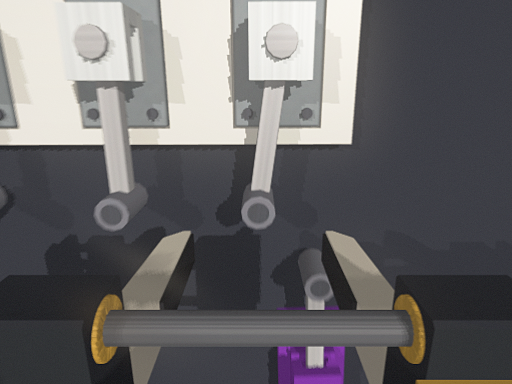

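Run:
```python
from h import *
s,c=pickle.load(open("pics/w5.pkl","rb"));T=toolT(s)@c["tool_from_camera"]
print(ray(c,(282,41),.061,T)); p=ray(c,(282,41),.061,T)
goto(s,[p[0],p[1],.13],-.15)
for e in(((235,144),(350,144),.018),):
  a,b=ray(c,e[0],e[2],T),ray(c,e[1],e[2],T);d=a-b;print(np.arctan2(d[1],d[0])-np.pi/2)
print(ray(c,(258,210),.062,T),ray(c,(114,211),.062,T))
```

```text
[0.60410787 0.0205336  0.061     ]
t 5.92 pos [0.4997 0.0517 0.1338] F [ 1.67 -1.07  0.47] op 0.0676 | shift [0.1079 0.0149 0.0039] turn [-0.0011 -0.0007 -0.0033]
-0.15316494379125278
[0.49993836 0.05121235 0.062     ] [0.51435374 0.14950565 0.062     ]
```

Request:
{"name": "jog_arm", "arguments": {
  "steps": [
    [0.25,0.1075,0.014,0,0,0,-0.003],
    [0.25,0.1075,0.014,0,0,0,-0.003],
    [0.25,0.1075,0.014,0.02,0,0,-0.003],
    [0.25,0.1075,0.014,0.02,0,0,-0.003]
  ]
}}

```text
t: 6.48
tool_pos: [0.6038, 0.0217, 0.1155]
orientation: [-3.131, 0.236, -0.001]
force: [-1.1, -0.6, -1.0]
opening: 0.0697
```

Request:
{"name": "jog_arm", "arguments": {
  "steps": [
    [0.25,0,0,0.035,0,0,0],
    [0.25,0,0,0.07,0,0,0],
    [0.25,0,0,0.071,0,0,0],
    [0.25,0,0,0.071,0,0,0]
  ]
}}

```text
t: 6.98
tool_pos: [0.6039, 0.0221, 0.0459]
orientation: [-3.131, 0.235, -0.002]
force: [-0.1, -0.1, 1.1]
opening: 0.0698
```

Run:
```python
from h import *; from plant import robot
s=robot.read_state();goto(s,[.6035,.0213,.042],-.15)
```

```text
t 6.97 pos [0.6039 0.0221 0.0459] F [-0.07 -0.13  1.09] op 0.0698 | shift [-0.0003  0.0008  0.0039] turn [-0.0017 -0.0014 -0.    ]
```

Request:
{"name": "jog_arm", "arguments": {
  "steps": [
    [0.25,0,0.001,0.004,0,0,0],
    [1,0,0.001,0.004,0,0,0],
    [1,0,0.001,0.004,0,0,0],
    [1,0,0.001,0.004,0,0,0],
    [1,0,0.001,0.004,0,0,0]
  ],
  "force": 10
}}

```text
t: 7.6
tool_pos: [0.6039, 0.0212, 0.042]
orientation: [-3.131, 0.235, -0.003]
force: [0.3, 0.9, 1.4]
opening: 0.04
```

Request:
{"name": "jog_arm", "arguments": {
  "steps": [
    [1,0,0,0,0,0,0],
    [1,0,0,0,0,0,0],
    [1,0,0,0,0,0,0]
  ],
  "force": 40
}}

```text
t: 7.98
tool_pos: [0.6039, 0.0211, 0.042]
orientation: [-3.131, 0.235, -0.003]
force: [-0.1, 0.5, 0.7]
opening: 0.0398
```

Request:
{"name": "jog_arm", "arguments": {
  "steps": [
    [1,0,0,-0.006,0,0,0],
    [1,0,0,-0.012,0,0,0],
    [1,0,0,-0.03,0,0,0],
    [1,0,0,-0.05,0,0,0],
    [1,0,0,-0.06,0,0,0]
  ]
}}

```text
t: 8.6
tool_pos: [0.6053, 0.021, 0.1051]
orientation: [-3.131, 0.235, -0.009]
force: [0.8, 0.1, -8.6]
opening: 0.0395
```

Run:
```python
from h import *; from plant import robot
s=robot.read_state();goto(s,[.53,-.315,.14],-.083)
c=robot.read_camera("wrist");pickle.dump((s,c),open("pics/w6.pkl","wb"));cv2.imwrite("pics/w6.png",c["image"][:,:,::-1])
c=robot.read_camera("side");pickle.dump((s,c),open("pics/s6.pkl","wb"));cv2.imwrite("pics/s6.png",c["image"][:,:,::-1])
```

```text
t 8.6 pos [0.6053 0.021  0.1051] F [ 0.82  0.1  -8.63] op 0.0395 | shift [-0.024   0.3434 -0.0358] turn [-0.002  -0.0054 -0.0671]
```

View pics/w6.png

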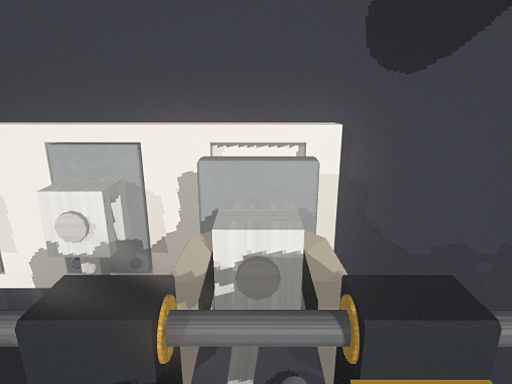

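View pics/s6.png

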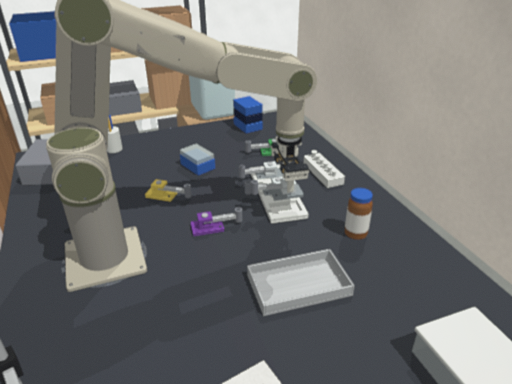

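The swivel is held (8.6 N, opening 39.5 mm) with its arm still swung over. I'll carry it to the tray gently.

Request:
{"name": "jog_arm", "arguments": {
  "steps": [
    [1,0,0.008,-0.015,0,0,0],
    [1,-0.001,0.026,-0.03,0,0,0],
    [1,-0.003,0.05,-0.035,0,0.005,0],
    [1,-0.006,0.08,-0.035,0,0.005,0],
    [1,-0.008,0.11,-0.035,0,0.005,0]
  ]
}}

```text
t: 9.32
tool_pos: [0.5804, -0.0888, 0.1406]
orientation: [-3.132, 0.236, -0.018]
force: [0.1, 0.4, -8.9]
opening: 0.0397
```

Request:
{"name": "jog_arm", "arguments": {
  "steps": [
    [1,-0.002,0.03,0,0,0,-0.01],
    [1,-0.004,0.06,0,0,0,-0.02],
    [1,-0.006,0.09,0,0,0,-0.03],
    [1,-0.008,0.12,0,0,0,-0.05],
    [1,-0.01,0.15,0,0,0,-0.067]
  ]
}}

```text
t: 9.95
tool_pos: [0.5472, -0.2379, 0.1411]
orientation: [3.138, -0.131, 0.019]
force: [-0.0, 0.4, -9.0]
opening: 0.0396
```

Run:
```python
from h import *; from plant import robot
s=robot.read_state();goto(s,[.5265,-.312,.14],-.083)
c=robot.read_camera("wrist");pickle.dump((s,c),open("pics/w7.pkl","wb"));cv2.imwrite("pics/w7.png",c["image"][:,:,::-1])
```

```text
t 9.95 pos [ 0.5472 -0.2379  0.1411] F [-0.02  0.36 -8.98] op 0.0396 | shift [-0.0144  0.0755  0.0009] turn [-0.0002 -0.012  -0.0007]
```

View pics/w7.png

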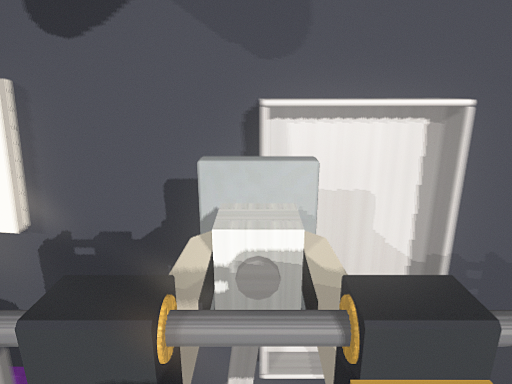

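Run:
```python
from h import *
s,c=pickle.load(open("pics/w7.pkl","rb"));T=toolT(s)@c["tool_from_camera"]
a,b=ray(c,(261,101),.036,T),ray(c,(475,101),.036,T);d=a-b;print(a,b,np.linalg.norm(d),np.arctan2(d[1],d[0])-np.pi/2)
x=np.array([np.cos(.083),-np.sin(.083)]);print("centre",(a+b)[:2]/2-.125*x)
```

```text
[ 0.61956449 -0.24677428  0.036     ] [ 0.60658106 -0.40105877  0.036     ] 0.15482982254963182 -0.08395473740789772
centre [ 0.48850309 -0.31355343]
```

Tray edge length is 154.8 mm and the centre agrees within 4 mm. Moving over it; pivot target (0.5265, −0.314).

Request:
{"name": "jog_arm", "arguments": {
  "steps": [
    [1,-0.003,0.02,0,0,-0.004,0],
    [1,-0.008,0.045,0,0,-0.01,0],
    [1,-0.012,0.065,0,0,-0.011,0],
    [1,-0.0145,0.077,0,0,-0.011,0],
    [1,-0.0145,0.077,0,0,-0.011,0]
  ]
}}

```text
t: 10.62
tool_pos: [0.5248, -0.3181, 0.1413]
orientation: [3.136, -0.135, 0.001]
force: [0.6, -0.1, -8.6]
opening: 0.0394
```

Run:
```python
from h import *; from plant import robot
s=robot.read_state();goto(s,[.5265,-.314,.042],-.083)
c=robot.read_camera("top");pickle.dump((s,c),open("pics/t8.pkl","wb"));cv2.imwrite("pics/t8.png",c["image"][:,:,::-1])
c=robot.read_camera("side");cv2.imwrite("pics/s8.png",cv2.resize(c["image"][180:340,200:400,::-1],None,fx=3.5,fy=3.5))
```

```text
t 10.62 pos [ 0.5248 -0.3181  0.1413] F [ 0.56 -0.13 -8.63] op 0.0394 | shift [ 0.0012 -0.0045  0.0993] turn [ 0.0027 -0.0008 -0.003 ]
```

View pics/s8.png

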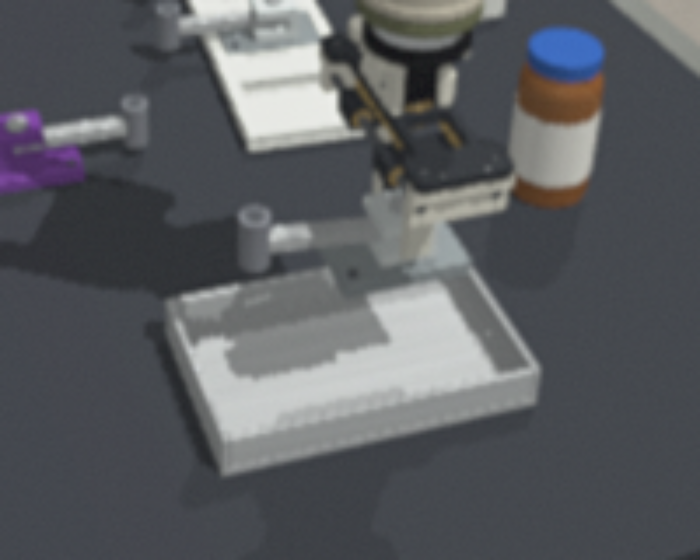

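The swivel hangs level above the tray, lined up along it. Lowering.

Request:
{"name": "jog_arm", "arguments": {
  "steps": [
    [1,0.001,-0.004,0.02,0.0025,0,-0.003],
    [1,0.001,-0.004,0.045,0.0025,0,-0.003],
    [1,0.001,-0.004,0.07,0.0025,0,-0.003],
    [1,0.001,-0.004,0.088,0.0025,0,-0.003],
    [1,0.001,-0.004,0.094,0.0025,0,-0.003]
  ]
}}

```text
t: 11.35
tool_pos: [0.5257, -0.3117, 0.0448]
orientation: [-3.137, 0.127, 0.003]
force: [0.8, 0.1, -8.4]
opening: 0.0395
```

Request:
{"name": "jog_arm", "arguments": {
  "steps": [
    [1,0,0,0.002,0,0,0],
    [1,0,0,0.003,0,0,0]
  ]
}}

```text
t: 11.6
tool_pos: [0.5261, -0.3118, 0.0424]
orientation: [-3.137, 0.127, 0.002]
force: [-0.2, -0.5, -8.8]
opening: 0.0393
```

Run:
```python
from h import *; from plant import robot
s=robot.read_state();goto(s,[.5265,-.314,.041],-.083)
```

```text
t 11.6 pos [ 0.5261 -0.3118  0.0424] F [-0.17 -0.48 -8.83] op 0.0393 | shift [0.0006 0.0021 0.0014] turn [-0.0018  0.0014  0.0022]
```

Request:
{"name": "jog_arm", "arguments": {
  "steps": [
    [1,0,0,0.001,0,0,0],
    [1,0,0,0.0015,0,0,0],
    [1,0,0,0.0015,0,0,0]
  ]
}}

```text
t: 11.98
tool_pos: [0.5263, -0.312, 0.0412]
orientation: [-3.137, 0.127, 0.001]
force: [0.3, 0.2, -7.9]
opening: 0.0399
```

Request:
{"name": "jog_arm", "arguments": {
  "steps": [
    [1,0,0,0.0007,0,0,0],
    [1,0,0,0.0007,0,0,0]
  ]
}}

```text
t: 12.22
tool_pos: [0.5264, -0.3121, 0.041]
orientation: [-3.138, 0.127, 0.001]
force: [-3.5, 1.7, -1.6]
opening: 0.0395
```

Contact: the weight has come off the wrist. Release and rise.

Request:
{"name": "jog_arm", "arguments": {
  "steps": [
    [0.35,0,0,0,0,0,0],
    [0.35,0,0,0,0,0,0],
    [0.35,0,0,0,0,0,0],
    [0.35,0,0,0,0,0,0]
  ]
}}

```text
t: 12.72
tool_pos: [0.5266, -0.3123, 0.0413]
orientation: [-3.138, 0.127, 0.0]
force: [1.1, -0.1, -0.6]
opening: 0.0603
```

Request:
{"name": "jog_arm", "arguments": {
  "steps": [
    [0.35,0,0,-0.03,0,0,0],
    [0.35,0,0,-0.08,0,0,0],
    [0.35,-0.05,0,-0.1,0,0,0],
    [0.35,-0.1,0,-0.1,0,0,0],
    [0.35,-0.1,0,-0.1,0,0,0]
  ]
}}

```text
t: 13.35
tool_pos: [0.4239, -0.3035, 0.1406]
orientation: [-3.137, 0.13, 0.003]
force: [0.0, 0.2, -0.2]
opening: 0.0605
```

Run:
```python
from h import *; from plant import robot
s=robot.read_state();goto(s,[.5265,-.314,.041],-.083)
c=robot.read_camera("wrist");pickle.dump((s,c),open("pics/w9.pkl","wb"));cv2.imwrite("pics/w9.png",c["image"][:,:,::-1])
c=robot.read_camera("side");pickle.dump((s,c),open("pics/s9.pkl","wb"));cv2.imwrite("pics/s9.png",cv2.resize(c["image"][130:340,200:400,::-1],None,fx=2.8,fy=2.8))
c=robot.read_camera("top");pickle.dump((s,c),open("pics/t9.pkl","wb"));cv2.imwrite("pics/t9.png",cv2.resize(c["image"][125:205,180:300,::-1],None,fx=6.5,fy=6.5,interpolation=cv2.INTER_CUBIC))
```

```text
t 13.35 pos [ 0.4239 -0.3035  0.1406] F [ 0.02  0.18 -0.16] op 0.0605 | shift [0.1033 0.0022 0.0993] turn [-0.0019  0.0022  0.0005]
```

View pics/w9.png

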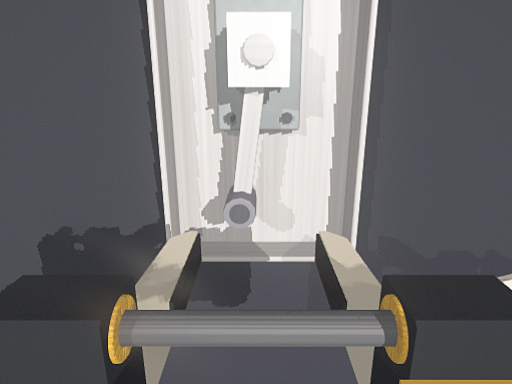

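View pics/s9.png

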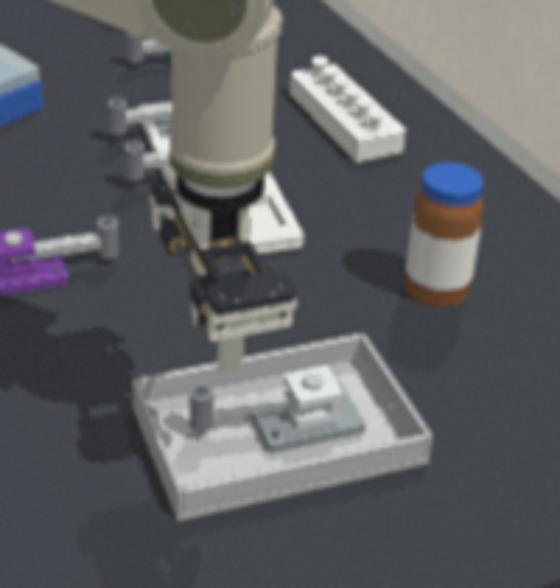

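View pics/t9.png

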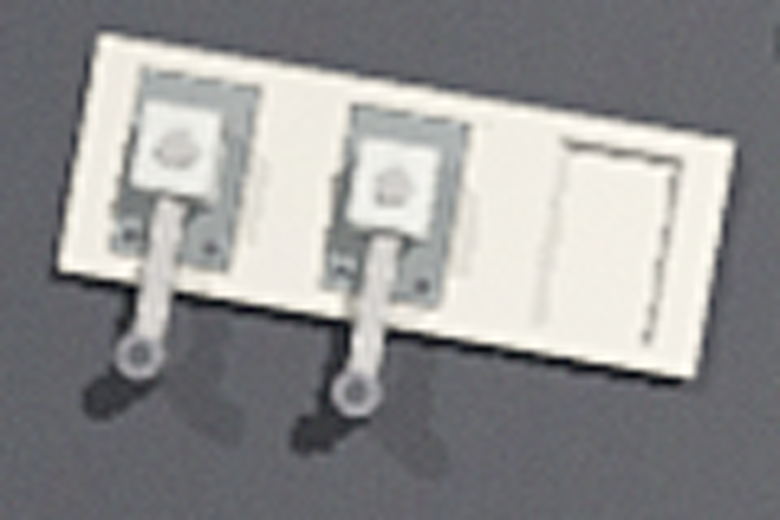

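Run:
```python
from h import *
s,c=pickle.load(open("pics/w9.pkl","rb"));T=toolT(s)@c["tool_from_camera"]
p=ray(c,(259,49),.060,T);q=ray(c,(240,212),.061,T)
a,b=ray(c,(217,128),.019,T),ray(c,(300,128),.019,T);d=(a-b)[:2];print("foot width",np.linalg.norm(d),"yaw",np.arctan2(d[1],d[0])-np.pi/2)
y=d/np.linalg.norm(d);print(p,q,"sleeve y",(q-p)[:2]@y,np.linalg.norm((q-p)[:2]))
ce=np.array([.4886,-.312]);th=-.083;x=np.array([np.cos(th),np.sin(th)]);print("in tray",(p[:2]-ce)@x,(p[:2]-ce)@[-x[1],x[0]])
```

```text
foot width 0.06512167280452275 yaw -0.08234443859390383
[ 0.52737514 -0.31313267  0.06      ] [ 0.4206336  -0.29079797  0.061     ] sleeve y 0.013479380012945545 0.10905317995619651
in tray 0.03873555871525415 0.0020858700717693887
```

The sleeve is 13.5 mm to one side (7 mm needed). The pivot is at (39, 2) mm in the tray, and the foot lies flat. The other two haven't moved, and the gripper is clear.

```bash
python3 -c "
from plant import robot
print(robot.close_job())"
```

```text
the job is handed in; nothing more can be done
None
```

The worn swivel is in the reject tray and the job is handed in, at about 13.5 s on the robot's clock. No verdict was reported.

- **Finding it:** I rocked the swivel at the rack's −y end first. Its sleeve ran about 13 mm one way and 16 mm the other with about 1 N or less, which is about the sensor noise. A sound one stops at about 2 mm (up to 5 with the foot shifting), so this was the worn one. I stopped short of the 19 mm limits and did not rock the other two.
- **Moving it:** I lifted it by the housing with a 40 N grip (8.6 N of weight on the wrist). I lowered it until that weight came off the wrist, let go and drew the gripper clear.
- **Last checks:**
  - The pivot is about 39 mm along and 2 mm across from the tray's centre. The foot looks flat on the tray floor.
  - The sleeve is about 13.5 mm to one side (over 7 mm needed).
  - The two sound swivels look unmoved in the top picture, and nothing around looked disturbed in the side picture.
- **Disagreement:** two measurements of the tray's centre differed by about 4 mm, well inside the room available.

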